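# Check a tone bar with the sprung bridge gauge

## Task

Lay the orange tone bar on the black patch in the middle of the checking plate, along it, and let go. Then take the bridge gauge off its sloping rest and lower it gently astride the bar, sprung foot on the bar, until both legs stand flat on the plate and the foot reads the bar's height; only then let go. Leave everything else where it is.

Things in the scene. Friction and masses are not known exactly. Their poses are not given: they have to be found in the camera images.
- plate: Fixed aluminium checking plate, 200 (its x) x 180 (its y) x 10 mm thick, lying on the bench. Origin: centre of its underside, so its top is 10 mm above the origin. A black painted patch 36 x 122 mm in the middle of the top, long side along the plate's y, shows where the bar goes.
- bar_orange: Loose orange tone bar, 34 (its x) x 120 (its y) x 30 mm high (its z), about 0.1 kg. Origin: centre of its underside. It starts lying flat among two other bars on a grey felt mat 3 mm thick (mat top 3 mm above the bench); bars lie about 80 mm apart, centre to centre, side by side across their width.
- bar_walnut: Loose dark brown tone bar, 34 x 120 x 24 mm high. Origin: centre of its underside. Not to be moved.
- bar_maple: Loose pale wood tone bar, 34 x 120 x 36 mm high. Origin: centre of its underside. Not to be moved.
- rest: Fixed plywood rest for the gauge; 100 mm wide (its y). Its sloping top, 140 mm long, faces the robot: it rises towards the rest's +x at 35 degrees, its middle 90 mm ahead (+x) of and 62 mm above the origin, which is at the middle of its lower front edge (5 mm in). A lip 18 mm high across the low end keeps the gauge from sliding down.
- gauge: Loose bridge gauge, 0.44 kg, 121 mm tall. Origin midway between the undersides of its two legs; z up through the grip, x along the beam. Legs 24 (x) x 30 (y) x 55 mm, centred 45 mm either side in x; beam 114 x 30 x 16 mm above them. Starts standing on the rest's slope, x up the slope, so its z leans 35 degrees from vertical, towards the robot; lift it off along its own z.
- gauge_grip (a point): Centre of the gauge's yellow grip block, 36 (gauge x) x 30 (gauge y) x 50 mm (gauge z), 96 mm up the gauge's z from its origin; axes as the gauge's. Pinch it across its 30 mm (y) width.
- gauge_foot (a joint): Sliding foot of the gauge (m): 0 when the foot is level with the undersides of the legs, growing as the foot is pushed up, to 0.045 at most. With the gauge standing on a flat plate it reads the height of the part under the foot (0.030 on the orange bar). A light spring pushes the foot down with about 1 N. Red pointers on the grip move with it.
- foot_pad (a point): Centre of the underside of the gauge's round foot (22 mm across), midway between the legs.
- mallet: Bystander: wooden mallet lying down, head 60 mm diameter x 110 mm, handle 240 mm. Origin: under the head's centre.
- grater: Bystander: standing steel box grater, 85 x 65 x 210 mm. Origin: centre of its underside.
- mug: Bystander: white mug, 82 mm across, 90 mm high. Origin: centre of its underside.
- jar: Bystander: glass jar with green cap, 70 mm across, 100 mm high. Origin: centre of its underside.
- torch: Bystander: round black and yellow hand lamp standing lens up, 100 mm across, 70 mm high. Origin: centre of its underside.
- tape: Bystander: roll of yellow tape lying flat, 90 mm across, 25 mm high. Origin: centre of its underside.
Things that resemble listed ones, but are neither listed nor needed, are in the scene too. Of the things shaped like the gauge, the aluminium one is meant. Of the things that look like the bar_orange, take the one that is farthest to the robot's left at the start.

How it is judged:
By the outcome, as a careful person would: the job done as asked, in the order asked, and still so for the second after the job is handed in, with the robot touching nothing.
It also fails if it takes over 61 s, if anything falls off the work surface, if the arm or the gripper's body presses on something with over 40 N, if the wrist force passes 120 N, or if a joint passes its speed limit or range.

## Robot

A 6-joint arm with a two-finger parallel gripper is mounted at the origin on the work surface. World frame = base frame: x ahead of the robot, y to its left, z up, the work surface at z = 0. Lengths are in mm, angles in rad, forces in N, time in s.
With the tool pointing down it reaches from about 350 to 950 mm from the base axis. Payload 17.4 kg.
Tool frame: the origin (TCP) lies on the mounting face of the last link; the fingertips stand tips_ahead ahead of it and the grasp point (between the pads) lies 167 mm ahead of it (tips_ahead is the distance from the TCP to the fingertips, in mm); z points along the fingers, y is the line along which they close (so a half turn about z gives the same grasp; the last joint's range is limited). The gripper opens to 93 mm and grips with 3 to 60 N. Pads are 15 mm wide; open, the fingers measure 128 mm over their backs; the gripper's body (75 mm by 188 mm) begins 65 mm behind the grasp point.
Start: joints at [1.248, 0.116, 1.442, -0, 1.584, -0.038], TCP at [189.66, 647.814, 404.746] pointing down, gripper open.
Joint ranges: [-2.83, 2.83], [-0.83, 2.19], [0.07, 2.5], [-1.14, 4.28], [0.01, 3], [-2.97, 2.97]. Speed limits (rad/s): [1.89, 1.89, 2.22, 3.14, 3.14, 3.14].

## Interface

Orientations are given as a unit quaternion [w, x, y, z].
In Python, from cell import observe, grab_frame, get_calibration, job_done, tips_ahead gives the robot as it stands.
- The arm moves only by the tool apply_moves, never from a script. Its argument "series" is one flat list of numbers, 5 for each row, row after row: the shift along the tool's x, y, z in units of 12 cm (1.0 is 12 cm), then the turn about the tool's z in units of 360 degrees (1.0 is 360 degrees), then the opening, from -1 (shut) to 1 (fully open). A call has exactly 10 rows; each row is the pose to reach, as a shift and turn from the pose commanded when the call began, along the tool's axes at that moment, turning the shorter way round; what a row does not reach only later rows make up. A row lasts 1/12 s, in which the tool goes at most 41.7 mm and 7.16 degrees, less where a joint would pass 70% of its speed; a pose out of reach is approached as far as the arm can. A call with a number of a shift or a turn outside -1 to 1 is refused whole. A call with a gripper value outside its range is refused whole. The fingers move at their own pace and stop on an object; "squeeze" is the grip in N (left out, the last holds). Time passes only in rows, so rows that repeat a pose let the fingers close, or fill a call up. It gives the time, the measured TCP pose, the force, the opening and the grip force at its end, in the units of the state.
- observe(): the state, without advancing time (a new reading comes with each control period).
- grab_frame(name): name is "scene" or "top"; returns (picture, depth): 400x640x3 uint8, blue, green, red; 400x640 float32, mm along the optical axis (not along the pixel's ray), 0 where there is no reading.
- get_calibration(name): a dict with "mtx" (3x3 intrinsics, pixels), "xyz" and "rotation" of the camera in the world. Camera axes: x right, y up, looking along -z (the intrinsics and any distortion apply to the point x, -y, -z); pixel columns grow to the right and rows downward; lengths in mm; the calibration is good to about 2 mm. A picture is of the moment at which its call begins. get_calibration takes no time and is no camera call.
- job_done(): hands the job in; it is judged then, once.
The state is a dict: "time_s": time; "joint_positions": joint angles; "dq": joint speeds; "effort": joint torques, N m; "tool_pos": TCP position; "tool_rot": TCP orientation; "ft_force": force on the tool from outside, world axes, zero at the start; "wrist_torque": the same for the moment, N m; "width": finger opening in mm; "grip_force": force on a finger pad.
Only numpy, scipy, OpenCV 4.12 (cv2) and the standard library are available. Lean on these libraries where they do the work, as an engineer would, in place of code of your own. Each camera call takes 0.05 s, during which the arm holds its last target. There are 200 camera calls.

## Working session

There is one attempt and no reset: what is moved stays moved. The work goes in short steps, Python scripts to look and compute and a tool call to move; the robot and the scene stay as the last step left them, time stands still between calls to the robot, and variables do not carry over. Pictures are saved under pics/ and viewed, at most 10 in all, crops included, and the job is handed in when it is done.

Besides the shell and the picture viewer there is one more tool, called after "Call:" by a JSON object that holds its "api" and its "payload". apply_moves: Moves the arm, as the interface text tells. Shifts and turns lie within -1 to 1; 1 stands for 12 cm of shift or 360 degrees of turn. Its arguments: {"type":"object","properties":{"series":{"type":"array"},"squeeze":{"type":"number"}},"required":["series"]}

```bash
ls; mkdir -p pics
python3 - <<'E'
from cell import *
import cv2,numpy as np
print(observe()); print(tips_ahead)
for n in("scene","top"):
    p,d=grab_frame(n); np.savez('f_%s.npz'%n,p=p,d=d); cv2.imwrite('pics/%s0.png'%n,p); print(n,get_calibration(n))
E
```

```text
pics
{'time_s': 0.0, 'joint_positions': array([ 1.24817995e+00,  1.16527076e-01,  1.44229178e+00, -2.74856623e-05,
        1.58398914e+00, -3.78050433e-02]), 'dq': array([ 0.00075251, -0.00091465,  0.00029949, -0.0007652 , -0.0004443 ,
       -0.00062661]), 'effort': array([ 2.86095856e-03, -7.21276689e+01, -6.22599435e+01,  7.81412004e-02,
        2.40198628e-02, -2.60487883e-05]), 'tool_pos': array([189.67943411, 647.8193811 , 403.9608707 ]), 'tool_rot': array([-9.53982223e-05,  1.41924985e-01,  9.89877229e-01, -6.00295446e-04]), 'ft_force': array([-0.50983176, -0.07968765, -0.27597881]), 'wrist_torque': array([-0.03338572, -0.0128014 , -0.00622212]), 'grip_force': 0.0, 'width': 93.07436837790296}
186.1
scene {'mtx': array([[401.64971427,   0.        , 317.42790187],
       [  0.        , 401.64971427, 203.1261634 ],
       [  0.        ,   0.        ,   1.        ]]), 'xyz': array([1449.86407411, -283.37089197,  989.29082984]), 'rotation': array([0.74270569, 0.31784054, 0.23619063, 0.53998114])}
top {'mtx': array([[375.77517234,   0.        , 320.04731636],
       [  0.        , 375.77517234, 197.91016696],
       [  0.        ,   0.        ,   1.        ]]), 'xyz': array([ 450.2455063 ,   -8.20345269, 1373.45308403]), 'rotation': array([-0.70311495, -0.03246068,  0.03488367,  0.70947784])}
```

View pics/scene0.png

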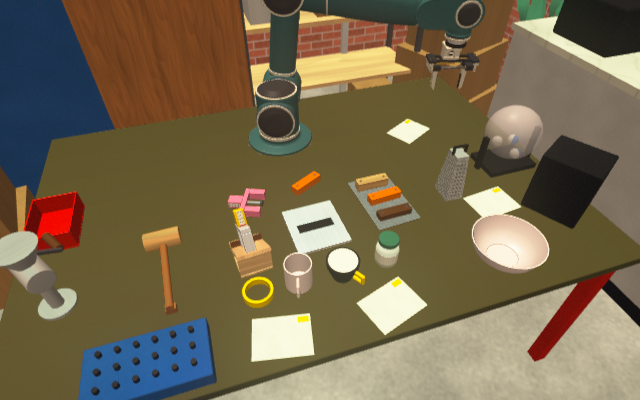

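View pics/top0.png

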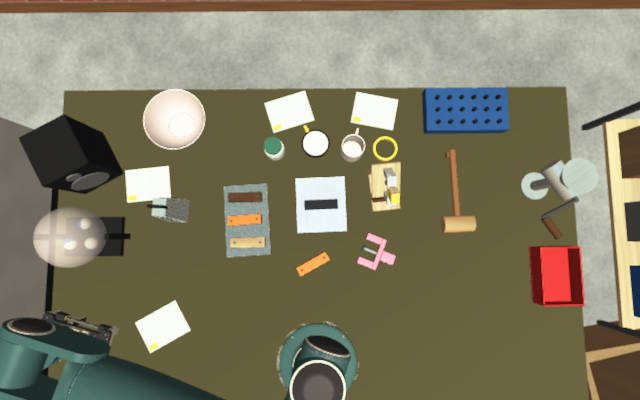

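The top view has +x up and +y to the left. 
- **Orange bars:** (244,220) on the grey mat, between maple at (247,243) and walnut at (245,197), and a loose one at (313,264). The one farthest to the robot's left is the mat one at (244,220). 
- **Gauge shapes:** the pale one with the yellow grip on the rest at (388,185), and a pink one lying at (376,251). The one on the rest is the aluminium gauge. 
- **Patch:** (321,204).

I'll measure these and check the choice in one crop.

```bash
cat > h.py <<'E'
import numpy as np, cv2
from scipy.spatial.transform import Rotation as R
from cell import *
def cam(n):
    c=get_calibration(n); q=np.array(c['rotation']); return c['mtx'],np.array(c['xyz']),R.from_quat(q[[1,2,3,0]]).as_matrix()
def cloud(n,d):
    K,t,r=cam(n); v,u=np.mgrid[:400,:640]
    X=np.stack([(u-K[0,2])/K[0,0]*d,-(v-K[1,2])/K[1,1]*d,-d],-1)
    return X@r.T+t
def ray(n,uv,z):
    K,t,r=cam(n); uv=np.atleast_2d(uv)
    D=np.c_[(uv[:,0]-K[0,2])/K[0,0],-(uv[:,1]-K[1,2])/K[1,1],-np.ones(len(uv))]@r.T
    return t+D*((z-t[2])/D[:,2])[:,None]
def rect(n,mask,z):
    """largest blob's outline cast on plane z -> centre, size, yaw(deg) of long side"""
    cs,_=cv2.findContours(mask.astype(np.uint8),cv2.RETR_EXTERNAL,cv2.CHAIN_APPROX_NONE)
    c=max(cs,key=cv2.contourArea)[:,0].astype(float)
    P=ray(n,c,z)[:,:2]; (cx,cy),(w,h),a=cv2.minAreaRect(P.astype(np.float32))
    if w<h: w,h,a=h,w,a+90
    return np.round([cx,cy,w,h,(a+90)%180-90],1),len(c)
def box(m,u0,u1,v0,v1):
    o=np.zeros_like(m); o[v0:v1,u0:u1]=m[v0:v1,u0:u1]; return o
E
python3 - <<'E'
from h import *
f=np.load('f_top.npz'); p,d=f['p'],f['d']; C=cloud('top',d); hsv=cv2.cvtColor(p,cv2.COLOR_BGR2HSV); H,S,V=[hsv[...,i].astype(int) for i in range(3)]
for nm,u,v in [('orange',244,220),('walnut',245,197),('maple',247,243),('dec',313,264),('plate',305,190),('patch',321,204),('bench',350,300),('grip',392,197),('mat',232,208)]:
    print(nm,p[v,u],hsv[v,u],C[v,u].round(1))
org=(H<15)&(S>180)&(V>120)
print('orange',rect('top',box(org,225,265,205,235),33))
print('patch',rect('top',box(V<50,298,345,185,225),10))
print('plate',rect('top',box((S<60)&(V>150),285,352,170,240),10))
print('walnut',rect('top',box((V<110)&(S>100)&(H<20),225,265,188,206),27)); print('maple',rect('top',box((S>60)&(H<30)&(V>150),225,268,235,250),39))
a=p[155:215,362:410]; b=p[180:262,215:275]
im=np.hstack([cv2.resize(a,(384,480),interpolation=0),cv2.resize(b,None,fx=5.8,fy=5.8,interpolation=0)[:480] if 0 else cv2.resize(b,(351,480),interpolation=0)])
cv2.imwrite('pics/crop1.png',im)
s=np.load('f_scene.npz')['p']; cv2.imwrite('pics/crop2.png',cv2.resize(s[190:290,210:330],(720,600),interpolation=cv2.INTER_CUBIC))
E
```

```text
orange [ 79 165 252] [ 15 175 252] [501.5 257.   38.8]
walnut [ 49  72 104] [ 13 135 104] [584.5 256.3  28.2]
maple [142 208 233] [ 22 100 233] [420.4 245.7  38.3]
dec [ 89 179 252] [ 17 165 252] [344.6  13.6  32.7]
plate [248 246 237] [ 95  11 248] [609.5  41.   14.3]
patch [57 59 57] [60  9 59] [558.2 -16.7  10.1]
bench [ 61  96 102] [ 26 103 102] [ 213.3 -117.4   -0.8]
grip [105 247 252] [ 29 149 252] [ 566.5 -245.2  166.5]
mat [165 171 157] [ 77  21 171] [5.472e+02 3.090e+02 2.000e-01]
orange (array([487.7, 277.6,   3.6,   0. ,  89.5]), 2)Traceback (most recent call last):
  File "<stdin>", line 7, in <module>
  File "h.py", line 17, in rect
    c=max(cs,key=cv2.contourArea)[:,0].astype(float)
      ~~~^^^^^^^^^^^^^^^^^^^^^^^^
ValueError: max() iterable argument is empty
```

```bash
cat > m.py <<'E'
from h import *
f=np.load('f_top.npz'); p,d=f['p'],f['d']; C=cloud('top',d); hsv=cv2.cvtColor(p,cv2.COLOR_BGR2HSV); H,S,V=[hsv[...,i].astype(int) for i in range(3)]
a=p[155:215,362:410]; b=p[180:262,215:275]
cv2.imwrite('pics/crop1.png',np.hstack([cv2.resize(a,(384,480),interpolation=0),cv2.resize(b,(351,480),interpolation=0)]))
s=np.load('f_scene.npz')['p']; cv2.imwrite('pics/crop2.png',cv2.resize(s[190:290,210:330],(720,600),interpolation=cv2.INTER_CUBIC))
org=(H<20)&(S>150)&(V>215)
print('orange',rect('top',box(org,225,265,205,235),33))
print('patch',rect('top',box(V<130,298,345,190,218),10))
print('plate',rect('top',box((S<60)&(V>150),285,352,170,240),10))
print('walnut',rect('top',box((V<125)&(S>100)&(H<20),225,265,188,206),27)); print('maple',rect('top',box((S>60)&(H<30)&(V>150),225,268,235,250),39))
yel=(H>24)&(H<34)&(S>110)&(V>150)
for n in('top','scene'):
    f=np.load('f_%s.npz'%n); q=cv2.cvtColor(f['p'],cv2.COLOR_BGR2HSV).astype(int); CC=cloud(n,f['d'])
    y=(q[...,0]>22)&(q[...,0]<34)&(q[...,1]>110)&(q[...,2]>150)
    y=box(y,375,405,165,212) if n=='top' else box(y,228,255,200,240)
    v,u=np.nonzero(y); print(n,len(u),u.min(),u.max(),v.min(),v.max()); P=CC[y]; print(P.min(0).round(),np.median(P,0).round(),P.max(0).round())
    np.savez('y_%s.npz'%n,P=P,u=u,v=v)
# rest surface
m=(C[...,2]>15)&(C[...,1]<-150)&(C[...,1]>-330)&(C[...,0]>450)&(C[...,0]<720)
P=C[m]; print('rest region',P.min(0).round(),P.max(0).round())
print(rect('top',box(m,360,410,150,215),40))
E
python3 m.py
```

```text
orange (array([503.3, 259.2, 117.8,  32.3, -85.8]), 78)
patch (array([558.3, -16.2, 116.7,  32.2, -88.2]), 79)
plate (array([557.7, -15.1, 202.5, 182.5,   1.8]), 206)
walnut (array([584.6, 256.6, 115.5,  28.9,  89.5]), 77)
maple (array([424.4, 245.5, 120.4,  33.8, -88.3]), 84)
top 84 391 399 193 202
[ 450. -272.  146.] [ 564. -257.  161.] [ 579.   -8. 1373.]
scene 73 233 246 208 226
[ 388. -270.    0.] [ 586. -261.  156.] [ 605. -238.  171.]
rest region [ 451. -302.   16.] [ 720. -183.  174.]
(array([ 6.294e+02, -2.461e+02,  1.587e+02,  1.125e+02, -1.000e-01]), 138)
```

View pics/crop1.png

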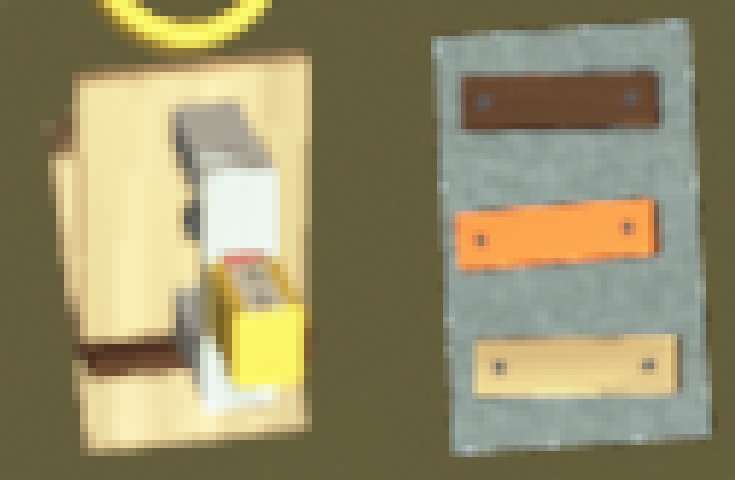

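View pics/crop2.png

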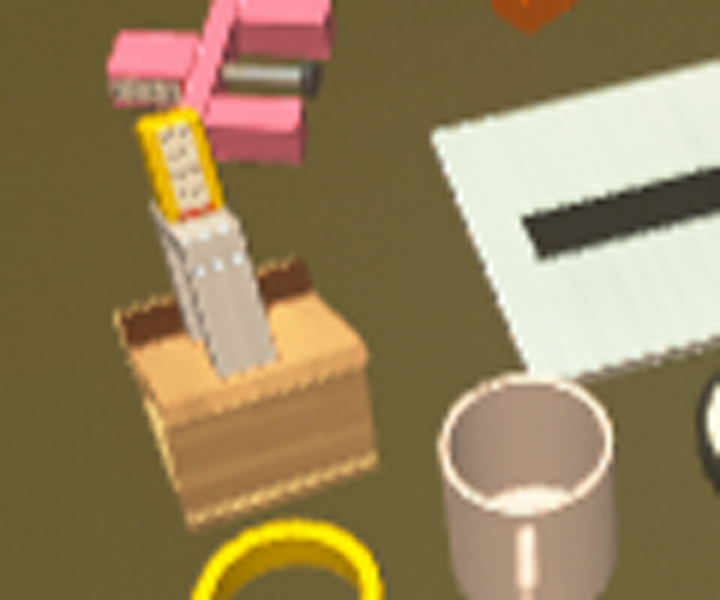

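The crops show the aluminium gauge (yellow grip) on the rest and the orange bar in the middle of the mat, so the choice is confirmed. Going to the bar now.

Call:
{"api": "apply_moves", "payload": {"series": [-0.3,-0.2,0,0.02,0.3,-0.6,-0.4,0,0.04,0.3,-0.8,-0.6,0,0.06,0.3,-1,-0.7,0,0.08,0.3,-1,-0.7,0,0.1,0.3,-1,-0.7,0,0.12,0.3,-1,-0.7,0,0.14,0.3,-1,-0.7,0,0.16,0.3,-1,-0.7,0,0.18,0.3,-1,-0.7,0,0.193,0.3], "squeeze": 30}}

```text
time_s: 0.93
tool_pos: [281.3, 533.4, 404.4]
tool_rot: [0.0, 0.683, 0.73, -0.0]
ft_force: [-0.1, 0.5, 0.9]
width: 60.7
grip_force: 0.0
```

```bash
cat >> h.py <<'E'
def to(x,y,z,yaw=None):
    """units from the present pose to TCP x,y,z and tool-y yaw (deg, mod 180)"""
    o=observe(); q=o['tool_rot']; M=R.from_quat(np.array(q)[[1,2,3,0]]).as_matrix()
    s=M.T@(np.array([x,y,z])-o['tool_pos'])/120; yw=np.degrees(np.arctan2(M[1,1],M[0,1]))
    t=0 if yaw is None else -((yaw-yw+90)%180-90)/360
    print('t',round(o['time_s'],2),'tcp',o['tool_pos'].round(1),'yaw',round(yw,2),'F',o['ft_force'].round(1),'w',round(o['width'],1),'grip',round(o['grip_force'],1),'tilt',M[:,2].round(3))
    print('units',s.round(3),'turn',round(t,4),'j',o['joint_positions'].round(2))
E
python3 -c "
from h import *
to(503.3,259.2,404,4.2)"
```

```text
t 0.93 tcp [281.3 533.4 404.4] yaw 3.8 F [-0.1  0.5  0.9] w 60.7 grip 0.0 tilt [-0.    -0.001 -1.   ]
units [-2.403  1.695  0.004] turn -0.0011 j [ 1.04 -0.04  1.6  -0.    1.58  0.98]
```

Call:
{"api": "apply_moves", "payload": {"series": [-0.3,0.2,0,0,0.3,-0.6,0.4,0,0,0.3,-0.9,0.6,0,0,0.3,-1,0.7,0,0,0.3,-1,0.7,0,0,0.3,-1,0.7,0,0,0.3,-1,0.7,0,0,0.3,-1,0.7,0,0,0.3,-1,0.7,0,0,0.3,-1,0.7,0,0,0.3]}}

```text
time_s: 1.77
tool_pos: [373.3, 420.6, 404.6]
tool_rot: [-0.0, 0.68, 0.733, -0.0]
ft_force: [-1.3, -0.4, 0.3]
width: 60.5
grip_force: 0.0
```

Call:
{"api": "apply_moves", "payload": {"series": [-0.3,0.2,0,0,0.3,-0.6,0.4,0,0,0.3,-0.9,0.6,0,0,0.3,-1,0.7,0,0,0.3,-1,0.7,0,0,0.3,-1,0.7,0,0,0.3,-1,0.7,0,0,0.3,-1,0.7,0,0,0.3,-1,0.7,0,0,0.3,-1,0.7,0,0,0.3]}}

```text
time_s: 2.6
tool_pos: [465.8, 307.1, 404.8]
tool_rot: [-0.0, 0.68, 0.733, 0.0]
ft_force: [0.1, -0.4, -0.6]
width: 60.3
grip_force: 0.0
```

```bash
python3 -c "
from h import *
to(503.3,259.2,193,4.2)"
```

```text
t 2.6 tcp [465.8 307.1 404.8] yaw 4.28 F [ 0.1 -0.4 -0.6] w 60.3 grip 0.0 tilt [-0.  0. -1.]
units [-0.422  0.282  1.765] turn 0.0002 j [ 0.54 -0.14  1.7   0.    1.59  0.46]
```

Call:
{"api": "apply_moves", "payload": {"series": [-0.2,0.14,0,0,0.3,-0.42,0.282,0,0,0.3,-0.422,0.282,0.25,0,0.3,-0.422,0.282,0.5,0,0.3,-0.422,0.282,0.75,0,0.3,-0.422,0.282,1,0,0.3,-0.422,0.282,1,0,0.3,-0.422,0.282,1,0,0.3,-0.422,0.282,1,0,0.3,-0.422,0.282,1,0,0.3]}}

```text
time_s: 3.43
tool_pos: [504.2, 258.8, 287.2]
tool_rot: [0.001, 0.681, 0.733, 0.001]
ft_force: [-0.0, 0.1, -0.1]
width: 60.5
grip_force: 0.0
```

Run:
```python
from h import *
to(503.3,259.2,193,4.2)
p,d=grab_frame('scene'); cv2.imwrite('pics/s2.png',cv2.resize(p[140:250,320:450],(768,650))[:600])
```

```text
t 3.43 tcp [504.2 258.8 287.2] yaw 4.22 F [-0.   0.1 -0.1] w 60.5 grip 0.0 tilt [ 0.003  0.001 -1.   ]
units [ 0.003 -0.009  0.785] turn 0.0001 j [ 0.43 -0.06  1.82  0.    1.38  0.36]
```

View pics/s2.png

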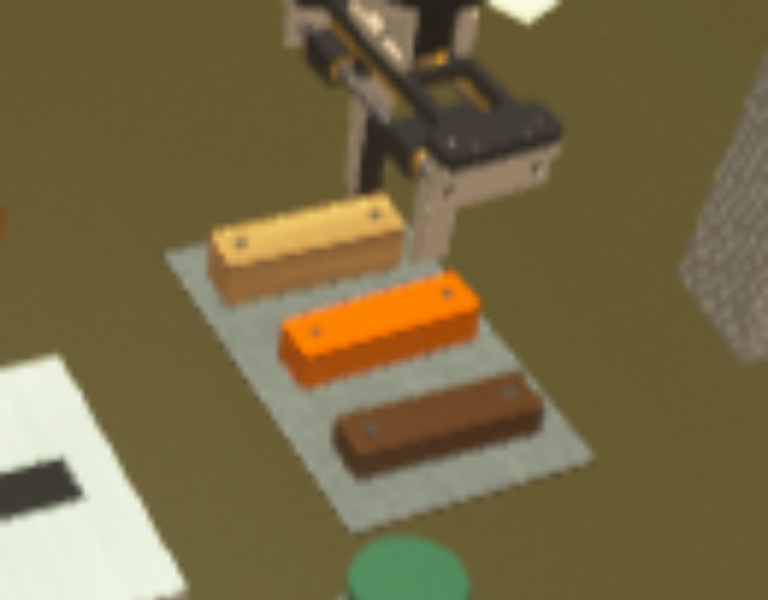

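The fingers are open over the orange bar, clear of its neighbours. Descending to grip.

Call:
{"api": "apply_moves", "payload": {"series": [0,0,0.2,0,0.3,0,0,0.4,0,0.3,0,0,0.6,0,0.3,0,0,0.7,0,0.3,0,0,0.765,0,0.3,0,0,0.765,0,0.3,0,0,0.765,0,0.3,0,0,0.765,0,-0.2,0,0,0.765,0,-0.4,0,0,0.765,0,-0.4]}}

```text
time_s: 4.32
tool_pos: [504.0, 258.5, 194.0]
tool_rot: [0.0, 0.681, 0.733, 0.001]
ft_force: [0.1, 0.2, -0.3]
width: 45.1
grip_force: 0.0
```

Call:
{"api": "apply_moves", "payload": {"series": [0,0,0,0,-0.6,0,0,0,0,-0.6,0,0,0,0,-0.6,0,0,0,0,-0.6,0,0,-0.1,0,-0.6,0,0,-0.25,0,-0.6,0,0,-0.4,0,-0.6,0,0,-0.6,0,-0.6,0,0,-0.8,0,-0.6,0,0,-0.8,0,-0.6]}}

```text
time_s: 5.15
tool_pos: [504.3, 258.7, 294.6]
tool_rot: [0.001, 0.681, 0.733, 0.003]
ft_force: [1.1, 0.2, 0.2]
width: 33.8
grip_force: 30.0
```

Run:
```python
from h import *
to(558,-15.6,290,1.8)
p,d=grab_frame('scene'); hsv=cv2.cvtColor(p,cv2.COLOR_BGR2HSV).astype(int); C=cloud('scene',d)
m=box((hsv[...,0]<17)&(hsv[...,1]>150)&(hsv[...,2]>120),345,420,130,215); P=C[m]; print(len(P),np.percentile(P,[5,50,95],axis=0).round())
```

```text
t 5.15 tcp [504.3 258.7 294.6] yaw 4.2 F [1.1 0.2 0.2] w 33.8 grip 30.0 tilt [ 0.006  0.003 -1.   ]
units [-2.312  0.278  0.035] turn 0.0067 j [ 0.43 -0.07  1.81  0.    1.39  0.36]
427 [[437. 195.  12.]
 [507. 233. 118.]
 [528. 306. 136.]]
```

The bar is held (33.8 mm wide). Carrying it to the patch.

Call:
{"api": "apply_moves", "payload": {"series": [-0.1,0,0,0,-0.6,-0.25,0,0,0,-0.6,-0.45,0.1,0,0,-0.6,-0.65,0.1,0,0,-0.6,-0.85,0.12,0,0,-0.6,-1,0.12,0,0,-0.6,-1,0.12,0,0,-0.6,-1,0.12,0,0,-0.6,-1,0.12,0,0,-0.6,-1,0.12,0,0,-0.6]}}

```text
time_s: 6.03
tool_pos: [526.8, 140.3, 288.5]
tool_rot: [-0.0, 0.68, 0.733, -0.0]
ft_force: [-0.3, 0.9, -0.9]
width: 33.9
grip_force: 30.0
```

Call:
{"api": "apply_moves", "payload": {"series": [-0.1,0,0,0,-0.6,-0.25,0,0,0,-0.6,-0.45,0.1,0,0,-0.6,-0.65,0.1,0,0,-0.6,-0.85,0.12,0,0.003,-0.6,-1,0.12,0,0.0067,-0.6,-1,0.12,0,0.0067,-0.6,-1,0.12,0,0.0067,-0.6,-1,0.12,0,0.0067,-0.6,-1,0.12,0,0.0067,-0.6]}}

```text
time_s: 6.87
tool_pos: [550.1, 21.9, 288.9]
tool_rot: [-0.0, 0.695, 0.719, 0.0]
ft_force: [0.3, -0.3, -1.6]
width: 33.7
grip_force: 30.0
```

Run:
```python
from h import *
to(558,-15.6,202,1.8)
```

```text
t 6.87 tcp [550.1  21.9 288.9] yaw 1.87 F [ 0.3 -0.3 -1.6] w 33.7 grip 30.0 tilt [-0.  0. -1.]
units [-0.314  0.056  0.724] turn 0.0002 j [-0.01 -0.1   1.85  0.    1.39 -0.04]
```

Call:
{"api": "apply_moves", "payload": {"series": [-0.15,0.03,0,0,-0.6,-0.314,0.056,0,0,-0.6,-0.314,0.056,0.15,0,-0.6,-0.314,0.056,0.3,0,-0.6,-0.314,0.056,0.45,0,-0.6,-0.314,0.056,0.6,0,-0.6,-0.314,0.056,0.65,0,-0.6,-0.314,0.056,0.7,0,-0.6,-0.314,0.056,0.7,0,-0.6,-0.314,0.056,0.7,0,-0.6]}}

```text
time_s: 7.7
tool_pos: [558.2, -16.0, 205.6]
tool_rot: [0.0, 0.696, 0.718, 0.0]
ft_force: [-0.3, 0.2, -0.6]
width: 34.1
grip_force: 30.0
```

Run:
```python
from h import *
to(558,-15.6,200,1.8)
for n in('top','scene'):
    p,d=grab_frame(n); hsv=cv2.cvtColor(p,cv2.COLOR_BGR2HSV).astype(int)
    m=(hsv[...,0]<20)&(hsv[...,1]>150)&(hsv[...,2]>120)
    m=box(m,290,360,185,225) if n=='top' else box(m,290,345,205,245)
    print(n,m.sum()); 
    if n=='top' and m.sum()>20: print(rect(n,m,45))
    if n=='scene': cv2.imwrite('pics/s3.png',cv2.resize(p[170:260,260:380],(800,600)))
```

```text
t 7.7 tcp [558.2 -16.  205.6] yaw 1.82 F [-0.3  0.2 -0.6] w 34.1 grip 30.0 tilt [ 0.001 -0.    -1.   ]
units [ 0.004 -0.002  0.047] turn 0.0001 j [-0.07 -0.01  1.9   0.    1.24 -0.11]
top 0
scene 237
```

View pics/s3.png

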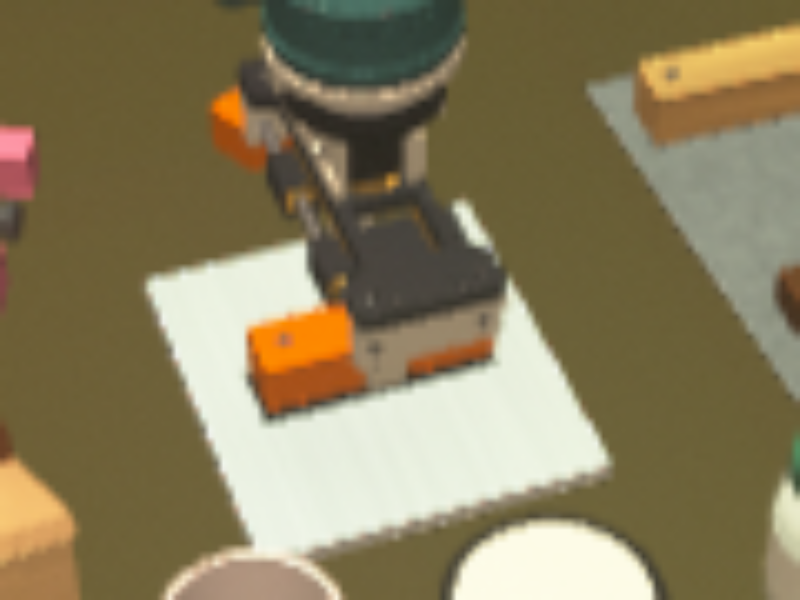

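The bar hovers over the patch, aligned, with its black rim showing evenly. Lowering it, releasing and retreating upward.

Call:
{"api": "apply_moves", "payload": {"series": [0,0,0.01,0,-0.6,0,0,0.02,0,-0.6,0,0,0.03,0,-0.6,0,0,0.04,0,-0.6,0,0,0.043,0,-0.6,0,0,0.043,0,-0.6,0,0,0.043,0,-0.6,0,0,0.043,0,-0.6,0,0,0.043,0,-0.2,0,0,0.043,0,0]}}

```text
time_s: 8.63
tool_pos: [558.1, -16.3, 199.8]
tool_rot: [0.0, 0.696, 0.718, 0.0]
ft_force: [-0.7, -0.6, 0.2]
width: 39.9
grip_force: 0.0
```

Call:
{"api": "apply_moves", "payload": {"series": [0,0,0,0,0.1,0,0,0,0,0.2,0,0,0,0,0.2,0,0,-0.1,0,0.2,0,0,-0.3,0,0.3,0,0,-0.6,0,0.3,0,0,-0.9,0,0.3,0,0,-1,0,0.3,0,0,-1,0,0.3,0,0,-1,0,0.3]}}

```text
time_s: 9.47
tool_pos: [558.0, -16.3, 320.7]
tool_rot: [0.001, 0.696, 0.718, 0.0]
ft_force: [-0.9, 0.3, -0.3]
width: 60.2
grip_force: 0.0
```

Run:
```python
from h import *
to(450,-150,330,-85)
def plane(P):
    keep=np.ones(len(P),bool)
    for _ in range(4):
        c=P[keep].mean(0); n=np.linalg.svd(P[keep]-c)[2][2]; n*=np.sign(n[2]); r=(P-c)@n; keep=abs(r)<max(2,2*np.std(r[keep]))
    return c,n,keep
T=np.load('f_top.npz'); C=cloud('top',T['d']); hsv=cv2.cvtColor(T['p'],cv2.COLOR_BGR2HSV).astype(int); H,S,V=[hsv[...,i] for i in range(3)]
# slope plane: wood left of the gauge
m=np.zeros(H.shape,bool); m[167:197,373:383]=1; c,n,k=plane(C[m])
print('slope c',c.round(1),'n',n.round(3),'tilt',np.degrees(np.arccos(n[2])).round(1),'yaw',np.degrees(np.arctan2(-n[1],-n[0])).round(1),k.sum())
# front edge of rest in top view
wood=(H>8)&(H<30)&(S>40)&(V>140); wood=box(wood,366,404,160,214)
for nm,mm,z in(('bright yellow',box((H>25)&(H<33)&(S>110)&(V>235),385,403,188,206),None),('white beam',box((S<30)&(V>220),380,400,170,195),None),('greyleg',box((S<40)&(V>120)&(V<200),380,400,165,180),None)):
    P=C[mm]; P=P[(abs(P-np.median(P,0))<60).all(1)]; print(nm,len(P),P.min(0).round(1),P.max(0).round(1),'mean',P.mean(0).round(1)); c,n,k=plane(P); print('   n',n.round(2),c.round(1))
    v,u=np.nonzero(mm); print('   px',u.min(),u.max(),v.min(),v.max(),cv2.minAreaRect(np.c_[u,v].astype(np.float32)))
v,u=np.nonzero(wood); bot=np.array([(x,v[u==x].max()) for x in range(374,399)]); print(np.polyfit(bot[:,0],bot[:,1],1),bot[::6].tolist())
E0=ray('top',bot,20); f=np.polyfit(E0[:,1],E0[:,0],1); print('front edge yaw',np.degrees(np.arctan(-f[0])).round(2))
```

```text
t 9.47 tcp [558.  -16.3 320.7] yaw 1.79 F [-0.9  0.3 -0.3] w 60.2 grip 0.0 tilt [ 0.002 -0.    -1.   ]
units [-1.086 -0.934 -0.079] turn 0.2411 j [-0.07 -0.1   1.8   0.    1.44 -0.11]
slope c [ 631.9 -215.8   63.1] n [-0.574 -0.063  0.816] tilt 35.3 yaw 6.2 270
bright yellow 74 [ 551.1 -269.   145.5] [ 579.4 -242.4  173.9] mean [ 564.3 -255.6  160.9]
   n [-0.57 -0.04  0.82] [ 564.3 -255.3  161.2]
   px 391 399 193 202 ((395.0, 197.5), (9.0, 8.0), 90.0)
white beam 92 [ 606.3 -266.8  128.2] [ 637.9 -237.5  152.9] mean [ 622.6 -251.7  141. ]
   n [-0.55  0.01  0.83] [ 622.8 -251.2  140.8]
   px 388 396 176 186 ((392.0, 181.0), (10.0, 8.0), 90.0)
greyleg 64 [ 636.4 -260.3   97.3] [ 672.3 -232.6  153.2] mean [ 654.2 -244.3  126.4]
   n [0.82 0.16 0.56] [ 655.3 -245.6  127. ]
   px 384 395 168 177 ((389.2647399902344, 172.058837890625), (8.48874568939209, 9.701424598693848), 75.96376037597656)
[-1.21538462e-01  2.56593846e+02] [[374, 211], [380, 210], [386, 210], [392, 209], [398, 208]]
front edge yaw 6.41
```

Call:
{"api": "apply_moves", "payload": {"series": [0,0,-0.25,0.02,0.3,0,0,-0.5,0.04,0.3,-0.3,0,-0.7,0.06,0.3,-0.6,0,-0.7,0.08,0.3,-0.9,0,-0.7,0.1,0.3,-1,0,-0.7,0.12,0.3,-1,0,-0.7,0.14,0.3,-1,0,-0.7,0.16,0.3,-1,0,-0.7,0.18,0.3,-1,0,-0.7,0.19,0.3]}}

```text
time_s: 10.3
tool_pos: [561.8, -136.5, 401.9]
tool_rot: [-0.001, 0.98, 0.199, -0.001]
ft_force: [-0.2, -0.2, -0.5]
width: 60.4
grip_force: 0.0
```

Run:
```python
from h import *
to(578.6,-254.1,400,-84.5)
p,d=grab_frame('scene'); hsv=cv2.cvtColor(p,cv2.COLOR_BGR2HSV).astype(int)
m=(hsv[...,0]<20)&(hsv[...,1]>150)&(hsv[...,2]>120)
K,t,r=cam('scene'); C=cloud('scene',d)
m=box(m,285,345,205,245)&(abs(C[...,2]-40)<2.5); P=C[m][:,:2].astype(np.float32)
print('bar top from scene',len(P),cv2.minAreaRect(P))
p,d=grab_frame('top'); cv2.imwrite('pics/t4.png',p); hsv=cv2.cvtColor(p,cv2.COLOR_BGR2HSV).astype(int)
m=(hsv[...,0]<20)&(hsv[...,1]>150)&(hsv[...,2]>180); m=box(m,290,360,185,225); print('top n',m.sum())
if m.sum()>50: print(rect('top',m,40))
```

```text
t 10.3 tcp [ 561.8 -136.5  401.9] yaw -67.05 F [-0.2 -0.2 -0.5] w 60.4 grip 0.0 tilt [-0.003  0.001 -1.   ]
units [-0.253  0.957  0.015] turn 0.0485 j [-0.28 -0.09  1.66 -0.    1.58  0.89]
bar top from scene 226 ((562.297119140625, -14.20199966430664), (37.45735549926758, 117.69220733642578), 2.1925580501556396)
top n 238
(array([555.9,  -9.4,  99.7,  28.6,  89.5]), 67)
```

Call:
{"api": "apply_moves", "payload": {"series": [-0.06,0.25,0,0.01,0.3,-0.12,0.5,0,0.02,0.3,-0.18,0.75,0,0.03,0.3,-0.253,0.957,0,0.04,0.3,-0.253,0.957,0,0.0485,0.3,-0.253,0.957,0,0.0485,0.3,-0.253,0.957,0.05,0.0485,0.3,-0.253,0.957,0.05,0.0485,0.3,-0.253,0.957,0.05,0.0485,0.3,-0.253,0.957,0.05,0.0485,0.3]}}

```text
time_s: 11.23
tool_pos: [579.5, -253.0, 397.7]
tool_rot: [-0.0, 0.999, 0.053, -0.0]
ft_force: [-0.6, -0.7, 0.1]
width: 60.4
grip_force: 0.0
```

Run:
```python
from h import *
to(578.6,-254.1,307.5,-84.5)
p,d=grab_frame('top'); hsv=cv2.cvtColor(p,cv2.COLOR_BGR2HSV).astype(int)
m=(hsv[...,0]<20)&(hsv[...,1]>150)&(hsv[...,2]>180); m=box(m,290,360,185,225); print('bar',rect('top',m,40))
print('plate',rect('top',box((hsv[...,1]<60)&(hsv[...,2]>150),285,352,170,240),10))
p2,d2=grab_frame('scene')
cv2.imwrite('pics/s5.png',np.vstack([cv2.resize(p[175:235,280:360],(400,300)),cv2.resize(p2[190:250,210:290],(400,300))]))
```

```text
t 11.23 tcp [ 579.5 -253.   397.7] yaw -83.94 F [-0.6 -0.7  0.1] w 60.4 grip 0.0 tilt [-0.  0. -1.]
units [-0.009  0.008  0.752] turn 0.0016 j [-0.45  0.03  1.55  0.    1.57  1.01]
bar (array([556.2, -14.9, 111.6,  31. , -88.2]), 77)
plate (array([557.7, -15.1, 202.5, 182.5,   1.8]), 206)
```

View pics/s5.png

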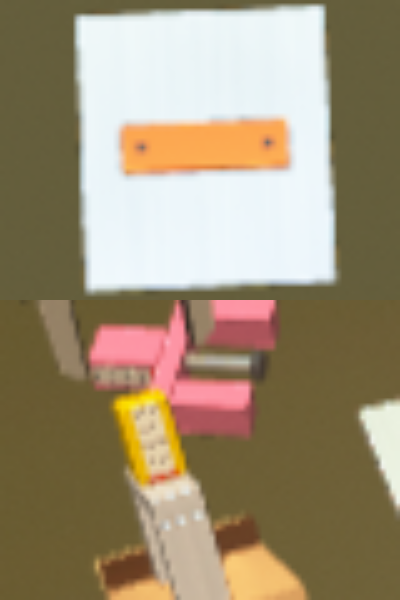

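The bar lies on the patch with no black visible around it. The gauge grip is upright between the open fingers. Descending to pinch it firmly.

Call:
{"api": "apply_moves", "payload": {"series": [0,0,0.2,0,0.3,0,0,0.4,0.0016,0.3,0,0,0.6,0.0016,0.3,0,0,0.7,0.0016,0.3,0,0,0.752,0.0016,0.3,0,0,0.752,0.0016,0.3,0,0,0.752,0.0016,0.3,0,0,0.752,0.0016,0,0,0,0.752,0.0016,-0.2,0,0,0.752,0.0016,-0.3], "squeeze": 50}}

```text
time_s: 12.17
tool_pos: [579.6, -253.7, 308.6]
tool_rot: [0.0, 0.999, 0.047, 0.001]
ft_force: [-0.2, -0.2, -0.1]
width: 45.1
grip_force: 0.0
```

Call:
{"api": "apply_moves", "payload": {"series": [0,0,0,0,-0.4,0,0,0,0,-0.5,0,0,0,0,-0.6,0,0,0,0,-0.7,0,0,0,0,-0.7,0,0,0,0,-0.7,0,0,0,0,-0.7,0,0,0,0,-0.7,0,0,0,0,-0.7,0,0,0,0,-0.7]}}

```text
time_s: 13.0
tool_pos: [579.5, -253.7, 307.9]
tool_rot: [0.0, 0.999, 0.047, 0.0]
ft_force: [0.1, -1.1, 5.0]
width: 30.0
grip_force: 50.0
```

Run:
```python
from h import *
u=70*np.array([-.571,-.055,.819]); print(u)
o=observe()['tool_pos']; to(*(o+u))
```

```text
[-39.97  -3.85  57.33]
t 13.0 tcp [ 579.5 -253.7  307.9] yaw -84.65 F [ 0.1 -1.1  5. ] w 30.0 grip 50.0 tilt [ 0. -0. -1.]
units [-0.334  0.001 -0.478] turn 0 j [-0.45  0.07  1.65 -0.    1.42  1.02]
```

Call:
{"api": "apply_moves", "payload": {"series": [-0.02,0,-0.03,0,-0.7,-0.06,0,-0.09,0,-0.7,-0.1,0,-0.15,0,-0.7,-0.15,0,-0.21,0,-0.7,-0.19,0,-0.27,0,-0.7,-0.23,0,-0.33,0,-0.7,-0.28,0,-0.4,0,-0.7,-0.34,0,-0.48,0,-0.7,-0.34,0,-0.6,0,-0.7,-0.34,0,-0.8,0,-0.7]}}

```text
time_s: 13.83
tool_pos: [538.3, -257.5, 403.3]
tool_rot: [-0.001, 0.999, 0.047, -0.001]
ft_force: [-0.3, 0.1, -5.0]
width: 29.9
grip_force: 50.0
```

```bash
cat >> h.py <<'E'
def view(name,pt,r,n='scene',show=None):
    p,d=grab_frame(n); K,t,Rm=cam(n); c=(np.array(pt)-t)@Rm; u=int(K[0,0]*c[0]/-c[2]+K[0,2]); v=int(-K[1,1]*c[1]/-c[2]+K[1,2])
    v0,u0=max(v-r,0),max(u-r,0); print(name,'px origin',u0,v0); cv2.imwrite('pics/%s.png'%name,cv2.resize(p[v0:v+r,u0:u+r],(600,600))); return p,d
E
python3 - <<'E'
from h import *
to(520,-260,400); view('s6',(550,-255,200),60)
E
```

```text
t 13.83 tcp [ 538.3 -257.5  403.3] yaw -84.67 F [-0.3  0.1 -5. ] w 29.9 grip 50.0 tilt [-0.002  0.001 -1.   ]
units [-0.153  0.007  0.028] turn 0 j [-0.49 -0.05  1.62 -0.    1.58  0.99]
s6 px origin 174 136
```

View pics/s6.png

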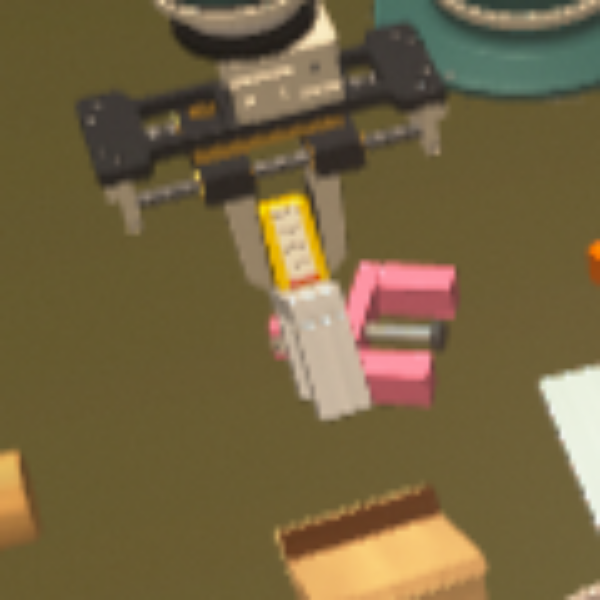

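The gauge is off the rest, still leaning 35° in the firm pinch. I'll carry it to the free bench beside the rest, at about (579,-374), and stand it upright there.

Call:
{"api": "apply_moves", "payload": {"series": [0.03,0.1,0,0,-0.7,0.07,0.25,0,0,-0.7,0.12,0.45,0,0,-0.7,0.17,0.65,0,0,-0.7,0.22,0.85,0,0,-0.7,0.245,1,0,0,-0.7,0.245,1,0.15,0,-0.7,0.245,1,0.3,0,-0.7,0.245,1,0.4,0,-0.7,0.245,1,0.4,0,-0.7]}}

```text
time_s: 14.72
tool_pos: [579.2, -374.5, 351.3]
tool_rot: [-0.002, 0.999, 0.047, -0.002]
ft_force: [-0.3, 0.1, -4.2]
width: 29.9
grip_force: 50.0
```

```bash
cat >> h.py <<'E'
def tilt():
    """gauge tilt from its +x leg/beam end face in the scene depth"""
    p,d=grab_frame('scene'); C=cloud('scene',d); h=cv2.cvtColor(p,cv2.COLOR_BGR2HSV).astype(int); g=observe()['tool_pos']-[0,0,167]
    near=(np.linalg.norm(C-g,axis=2)<150)&(C[...,2]>12)
    gr=near&(h[...,1]<45)&(h[...,2]>90)&(C[...,2]<g[2]-12); P=C[gr]
    ye=near&(h[...,0]>22)&(h[...,0]<34)&(h[...,1]>110)&(h[...,2]>150); Y=C[ye]
    print('grasp',g.round(1),'grey',len(P),P.min(0).round(),P.max(0).round(),'yel mean',len(Y),Y.mean(0).round(1))
    k=np.ones(len(P),bool)
    for _ in range(6):
        c=np.median(P[k],0) if _==0 else P[k].mean(0); n=np.linalg.svd(P[k]-P[k].mean(0))[2][2]; r=(P-P[k].mean(0))@n; k=abs(r)<max(2,1.5*r[k].std())
    n*=np.sign(n[0]); print('face n',n.round(3),'elev',np.degrees(np.arcsin(n[2])).round(1),'yaw',np.degrees(np.arctan2(n[1],n[0])).round(1),k.sum(),'c',P[k].mean(0).round(1))
E
python3 - <<'E'
from h import *
to(579,-375,282); tilt()
E
```

```text
t 14.72 tcp [ 579.2 -374.5  351.3] yaw -84.65 F [-0.3  0.1 -4.2] w 29.9 grip 50.0 tilt [-0.004  0.003 -1.   ]
units [0.    0.006 0.578] turn 0 j [-0.61  0.17  1.47 -0.    1.51  0.87]
grasp [ 579.3 -374.4  186.6] grey 1 [ 606. -368.  174.] [ 606. -368.  174.] yel mean 76 [ 583.5 -372.8  199.3]
face n [0. 0. 0.] elev 0.0 yaw 0.0 1 c [ 606.5 -368.3  173.9]
```

Call:
{"api": "apply_moves", "payload": {"series": [0,0,0.1,0,-0.7,0,0,0.2,0,-0.7,0,0,0.3,0,-0.7,0,0,0.4,0,-0.7,0,0,0.5,0,-0.7,0,0,0.55,0,-0.7,0,0,0.58,0,-0.7,0,0,0.6,0,-0.7,0,0,0.6,0,-0.7,0,0,0.6,0,-0.7]}}

```text
time_s: 15.6
tool_pos: [579.5, -374.3, 284.0]
tool_rot: [0.0, 0.999, 0.047, 0.0]
ft_force: [-0.1, 0.8, -3.6]
width: 29.6
grip_force: 50.0
```

Call:
{"api": "apply_moves", "payload": {"series": [0,0,0,0,-0.7,0,0,0,0,-0.7,0,0,0,0,-0.7,0,0,0,0,-0.7,0,0,0,0,-0.7,0,0,0,0,-0.7,0,0,0,0,-0.7,0,0,0,0,-0.7,0,0,0,0,-0.7,0,0,0,0,-0.7], "squeeze": 10}}

```text
time_s: 16.43
tool_pos: [579.4, -374.2, 283.6]
tool_rot: [0.0, 0.999, 0.047, 0.0]
ft_force: [0.1, 0.0, -4.7]
width: 29.9
grip_force: 10.0
```

```bash
sed -i "s/gr=near&(h\[...,1\]<45)&(h\[...,2\]>90)&/gr=near\&(C[...,0]>g[0]-60)\&/" h.py
python3 - <<'E'
from h import *
to(579,-375,282); tilt()
E
```

```text
t 16.43 tcp [ 579.4 -374.2  283.6] yaw -84.64 F [ 0.1  0.  -4.7] w 29.9 grip 10.0 tilt [ 0. -0. -1.]
units [-0.004  0.006  0.013] turn 0 j [-0.61  0.2   1.54 -0.    1.4   0.87]
grasp [ 579.3 -374.2  116.5] grey 586 [ 530. -503.   17.] [ 698. -244.  104.] yel mean 73 [ 584.  -372.9  131.6]
face n [ 0.508 -0.029 -0.861] elev -59.4 yaw -3.3 243 c [ 629.7 -311.6   60.9]
```

Call:
{"api": "apply_moves", "payload": {"series": [0,0,0,0,-0.7,0,0,0,0,-0.7,0,0,0,0,-0.7,0,0,0,0,-0.7,0,0,0,0,-0.7,0,0,0,0,-0.7,0,0,0,0,-0.7,0,0,0,0,-0.7,0,0,0,0,-0.7,0,0,0,0,-0.7], "squeeze": 6}}

```text
time_s: 17.32
tool_pos: [579.3, -374.2, 283.6]
tool_rot: [0.0, 0.999, 0.047, 0.0]
ft_force: [1.1, -0.3, -4.4]
width: 29.7
grip_force: 6.0
```

```bash
sed -i "s/(C\[...,0\]>g\[0\]-60)/(C[...,0]>g[0])\&(abs(C[...,1]-g[1]-6)<18)/" h.py
python3 - <<'E'
from h import *
to(579,-375,282); tilt()
E
```

```text
t 17.32 tcp [ 579.3 -374.2  283.6] yaw -84.65 F [ 1.1 -0.3 -4.4] w 29.7 grip 6.0 tilt [ 0. -0. -1.]
units [-0.003  0.006  0.013] turn 0 j [-0.61  0.2   1.54 -0.    1.4   0.87]
grasp [ 579.3 -374.2  116.5] grey 172 [ 586. -380.   65.] [ 679. -350.  105.] yel mean 73 [ 582.2 -373.9  131.5]
face n [0.852 0.088 0.515] elev 31.0 yaw 5.9 97 c [ 662.7 -364.7   85.8]
```

It has crept to about 31° at 6 N. I'll touch the lower leg on the bench and roll the gauge upright about its corner: grip forward along +x while coming down.

Call:
{"api": "apply_moves", "payload": {"series": [0,0,0.02,0,-0.7,0,0,0.04,0,-0.7,0,0,0.05,0,-0.7,0.03,0,0.055,0,-0.7,0.06,0,0.055,0,-0.7,0.09,0,0.06,0,-0.7,0.12,0,0.06,0,-0.7,0.15,0,0.065,0,-0.7,0.18,0,0.07,0,-0.7,0.21,0,0.08,0,-0.7], "squeeze": 8}}

```text
time_s: 18.2
tool_pos: [604.9, -371.8, 274.3]
tool_rot: [0.0, 0.999, 0.047, 0.0]
ft_force: [0.8, 0.9, 5.8]
width: 29.9
grip_force: 8.0
```

Run:
```python
from h import *
to(579,-375,282); tilt()
```

```text
t 18.2 tcp [ 604.9 -371.8  274.3] yaw -84.64 F [0.8 0.9 5.8] w 29.9 grip 8.0 tilt [ 0.001 -0.    -1.   ]
units [-0.217  0.006 -0.064] turn 0 j [-0.59  0.25  1.5   0.    1.39  0.89]
grasp [ 605.4 -371.7  107. ] grey 226 [ 611. -382.   36.] [ 689. -348.   95.] yel mean 71 [ 602.1 -371.1  133.7]
face n [0.382 0.795 0.471] elev 28.1 yaw 64.3 90 c [ 671.3 -363.1   68.7]
```

```bash
cat >> h.py <<'E'
def prof():
    p,d=grab_frame('scene'); C=cloud('scene',d); g=observe()['tool_pos']-[0,0,167]; a=np.radians(5.35)
    X=C-g; U=X[...,0]*np.cos(a)+X[...,1]*np.sin(a); W=-X[...,0]*np.sin(a)+X[...,1]*np.cos(a)
    m=(abs(W)<14)&(U>-70)&(U<115)&(C[...,2]>4)&(X[...,2]<40)
    u,z=U[m],C[...,2][m]; print('grasp',g.round(1))
    for b in range(0,160,10):
        k=(z>=b)&(z<b+10)
        if k.sum(): print(b,k.sum(),np.percentile(u[k],[5,50,95]).round(1),p[m][k].mean(0).round())
E
python3 -c "
from h import *
prof()"
```

```text
grasp [ 605.2 -371.8  107.1]
0 2 [82.7 85.6 88.6] [ 52.  93. 106.]
30 8 [77.  80.4 82.1] [ 99. 124. 137.]
40 30 [75.9 79.5 82.7] [121. 140. 154.]
50 30 [73.3 76.3 80.4] [125. 143. 157.]
60 31 [69.4 72.7 76.4] [125. 143. 157.]
70 32 [64.9 69.8 72.8] [125. 143. 157.]
80 35 [62.  65.7 69.7] [132. 152. 165.]
90 95 [18.4 34.8 65.1] [156. 184. 202.]
100 74 [14.  46.5 62.5] [130. 177. 195.]
110 32 [ 9.6 13.9 18.5] [ 76. 147. 177.]
120 42 [-21.6   9.9  13.9] [ 69. 160. 190.]
130 68 [-17.5   1.4   9.5] [ 31. 197. 225.]
140 2 [0.2 5.  9.8] [ 40.  82. 104.]
```

It is rolling upright, now about 18°. Continuing the arc down to standing.

Call:
{"api": "apply_moves", "payload": {"series": [0.03,0,0.005,0,-0.7,0.06,0,0.012,0,-0.7,0.09,0,0.02,0,-0.7,0.12,0,0.028,0,-0.7,0.15,0,0.037,0,-0.7,0.18,0,0.048,0,-0.7,0.21,0,0.06,0,-0.7,0.24,0,0.075,0,-0.7,0.26,0,0.085,0,-0.7,0.27,0,0.09,0,-0.7]}}

```text
time_s: 19.13
tool_pos: [637.0, -368.8, 262.8]
tool_rot: [-0.0, 0.999, 0.047, -0.0]
ft_force: [0.5, -1.4, -2.7]
width: 30.0
grip_force: 8.0
```

```bash
python3 -c "
from h import *
to(579,-375,282); prof()"
```

```text
t 19.13 tcp [ 637.  -368.8  262.8] yaw -84.64 F [ 0.5 -1.4 -2.7] w 30.0 grip 8.0 tilt [-0.  0. -1.]
units [-0.486  0.006 -0.16 ] turn 0 j [-0.56  0.31  1.45 -0.    1.38  0.92]
grasp [ 637.  -368.8   95.7]
0 7 [53.7 56.6 81.8] [ 85. 113. 125.]
10 20 [54.6 56.7 59.5] [113. 132. 145.]
20 24 [53.5 56.  57.2] [115. 132. 145.]
30 22 [53.7 55.8 58.1] [115. 132. 145.]
40 23 [52.9 55.8 57.5] [116. 133. 146.]
50 22 [52.1 54.8 56.6] [115. 132. 145.]
60 26 [50.9 53.4 56. ] [129. 147. 160.]
70 121 [14.4 34.6 53.2] [195. 214. 216.]
80 28 [12.3 14.4 44.2] [ 96. 145. 186.]
90 27 [ 9.6 13.2 15.5] [ 70. 137. 166.]
100 26 [10.2 12.8 14.7] [ 72. 135. 163.]
110 24 [ 9.3 11.6 13.6] [ 73. 136. 164.]
120 78 [-13.3   1.6  11.9] [ 11. 212. 235.]
```

Call:
{"api": "apply_moves", "payload": {"series": [0,0,0,0,-0.3,0,0,0,0,-0.2,0,0,0,0,-0.1,0,0,0,0,-0.1,0,0,0,0,-0.1,0,0,0,0,-0.1,0,0,0,0,-0.1,0,0,0,0,-0.1,0,0,0,0,-0.1,0,0,0,0,-0.1]}}

```text
time_s: 20.02
tool_pos: [636.7, -368.8, 263.2]
tool_rot: [0.0, 0.999, 0.047, 0.0]
ft_force: [0.8, -0.7, 0.6]
width: 42.3
grip_force: 0.0
```

```bash
python3 -c "
from h import *
to(640,-370,263); prof()"
```

```text
t 20.02 tcp [ 636.7 -368.8  263.2] yaw -84.64 F [ 0.8 -0.7  0.6] w 42.3 grip 0.0 tilt [ 0. -0. -1.]
units [0.026 0.012 0.001] turn 0 j [-0.56  0.31  1.45 -0.    1.38  0.92]
grasp [ 636.7 -368.8   96.1]
0 14 [55.8 58.8 86.2] [102. 124. 136.]
10 22 [55.5 58.4 60.9] [113. 131. 144.]
20 20 [56.3 58.6 60.9] [113. 130. 143.]
30 20 [57.  58.4 60.1] [114. 131. 144.]
40 24 [56.7 58.6 60.5] [113. 130. 143.]
50 24 [55.4 57.9 60.2] [130. 149. 162.]
60 57 [21.6 49.1 59.8] [176. 191. 195.]
70 90 [18.8 35.5 55.8] [199. 215. 223.]
80 21 [17.3 19.5 21.7] [ 66. 135. 169.]
90 25 [17.3 19.9 21.3] [ 72. 137. 165.]
100 26 [17.6 19.7 21.7] [ 70. 138. 168.]
110 44 [-14.5  15.7  21.5] [ 36. 184. 209.]
120 68 [-12.2   5.   19.4] [  5. 230. 248.]
```

The gauge now stands upright on the bench (end face vertical). Re-gripping firmly and lifting.

Call:
{"api": "apply_moves", "payload": {"series": [0,0,0,0,-0.4,0,0,0,0,-0.7,0,0,0,0,-0.7,0,0,0,0,-0.7,0,0,0,0,-0.7,0,0,0,0,-0.7,0,0,-0.1,0,-0.7,0,0,-0.3,0,-0.7,0,0,-0.5,0,-0.7,0,0,-0.7,0,-0.7], "squeeze": 50}}

```text
time_s: 20.9
tool_pos: [636.5, -368.7, 348.3]
tool_rot: [-0.0, 0.999, 0.047, -0.0]
ft_force: [-0.1, -0.4, -4.7]
width: 29.7
grip_force: 50.0
```

Call:
{"api": "apply_moves", "payload": {"series": [0,0,-0.2,0,-0.7,0,0,-0.4,0,-0.7,0,-0.1,-0.5,0,-0.7,0,-0.25,-0.5,0,-0.7,0,-0.45,-0.5,0,-0.7,0,-0.65,-0.5,0,-0.7,0,-0.85,-0.5,0,-0.7,0,-1,-0.5,0,-0.7,0,-1,-0.5,0,-0.7,0,-1,-0.5,0,-0.7]}}

```text
time_s: 21.73
tool_pos: [625.4, -248.3, 407.4]
tool_rot: [0.0, 0.999, 0.047, 0.0]
ft_force: [0.7, -0.3, -4.5]
width: 29.7
grip_force: 50.0
```

```bash
python3 -c "
from h import *
to(558.1,-16.3,400,-88.2); prof()"
```

```text
t 21.73 tcp [ 625.4 -248.3  407.4] yaw -84.56 F [ 0.7 -0.3 -4.5] w 29.7 grip 50.0 tilt [ 0. -0. -1.]
units [-0.376 -1.978  0.062] turn 0.0101 j [-0.42  0.11  1.44 -0.    1.59  1.06]
grasp [ 625.5 -249.1  240.3]
0 33 [ 59.1  65.1 110.8] [ 53. 144. 184.]
10 41 [ 58.6  98.9 110.5] [ 39. 133. 176.]
20 58 [-41.4  96.2 108.7] [ 35. 168. 204.]
30 58 [-48.7 -27.1  61.3] [ 72. 121. 167.]
40 34 [-50.2 -11.1  60.6] [ 81. 136. 180.]
50 38 [-6.4 57.5 62.1] [ 88. 149. 193.]
60 31 [ 9.  58.5 60.9] [ 90. 150. 196.]
70 39 [20.4 58.2 61.5] [ 93. 156. 201.]
80 12 [35.1 40.1 47.7] [118. 201. 247.]
90 41 [47.9 66.7 70.3] [104. 177. 230.]
100 11 [63.8 65.6 69.3] [102. 172. 229.]
140 15 [-32.9  56.8  60.1] [ 90. 111. 131.]
150 33 [-34.2  57.3  60.2] [111. 128. 143.]
```

Lifted, and it stays upright. Carrying it over the bar.

Call:
{"api": "apply_moves", "payload": {"series": [0,-0.1,0,0,-0.7,-0.05,-0.25,0,0,-0.7,-0.1,-0.45,0,0,-0.7,-0.15,-0.65,0,0,-0.7,-0.2,-0.85,0,0,-0.7,-0.2,-1,0,0,-0.7,-0.2,-1,0,0,-0.7,-0.2,-1,0,0,-0.7,-0.2,-1,0,0,-0.7,-0.2,-1,0,0,-0.7]}}

```text
time_s: 22.62
tool_pos: [590.6, -133.0, 406.9]
tool_rot: [0.0, 0.999, 0.046, -0.0]
ft_force: [-0.5, 0.6, -5.4]
width: 29.8
grip_force: 50.0
```

Call:
{"api": "apply_moves", "payload": {"series": [0,-0.1,0,0,-0.7,-0.05,-0.25,0,0,-0.7,-0.1,-0.45,0,0,-0.7,-0.15,-0.65,0,0.003,-0.7,-0.176,-0.85,0,0.006,-0.7,-0.176,-0.978,0,0.01,-0.7,-0.176,-0.978,0,0.01,-0.7,-0.176,-0.978,0,0.01,-0.7,-0.176,-0.978,0,0.01,-0.7,-0.176,-0.978,0,0.01,-0.7]}}

```text
time_s: 23.45
tool_pos: [558.6, -17.9, 407.0]
tool_rot: [0.0, 1.0, 0.015, -0.0]
ft_force: [-0.5, -0.3, -5.1]
width: 30.0
grip_force: 50.0
```

```bash
python3 -c "
from h import *
to(558.1,-16.3,280,-88.2)"
```

```text
t 23.45 tcp [558.6 -17.9 407. ] yaw -88.27 F [-0.5 -0.3 -5.1] w 30.0 grip 50.0 tilt [-0. -0. -1.]
units [-0.003 -0.014  1.058] turn -0.0002 j [-0.08 -0.14  1.69 -0.    1.59  1.46]
```

Call:
{"api": "apply_moves", "payload": {"series": [-0.003,-0.014,0.1,0,-0.7,-0.003,-0.014,0.2,0,-0.7,-0.003,-0.014,0.35,0,-0.7,-0.003,-0.014,0.5,0,-0.7,-0.003,-0.014,0.6,0,-0.7,-0.003,-0.014,0.68,0,-0.7,-0.003,-0.014,0.72,0,-0.7,-0.003,-0.014,0.74,0,-0.7,-0.003,-0.014,0.74,0,-0.7,-0.003,-0.014,0.74,0,-0.7]}}

```text
time_s: 24.28
tool_pos: [558.2, -15.6, 319.0]
tool_rot: [0.0, 1.0, 0.015, 0.0]
ft_force: [-0.4, 0.8, -4.7]
width: 29.9
grip_force: 50.0
```

Run:
```python
from h import *
to(558.1,-16.3,273,-88.2); p,d=view('s9',(560,-16,80),45)
C=cloud('scene',d); g=observe()['tool_pos']-[0,0,167]; a=np.radians(1.8); X=C-g
U=X[...,0]*np.cos(a)+X[...,1]*np.sin(a); W=-X[...,0]*np.sin(a)+X[...,1]*np.cos(a)
m=(abs(W)<12)&(U>35)&(U<75)&(C[...,2]>60)&(C[...,2]<110); print('gauge end face u',np.median(U[m]).round(1),'(57 if centred)',m.sum())
h=cv2.cvtColor(p,cv2.COLOR_BGR2HSV).astype(int)
m=(h[...,0]<20)&(h[...,1]>150)&(h[...,2]>100)&(abs(U)<40)&(abs(W)<80)&(C[...,2]>17)&(C[...,2]<34); print('bar +x side u',np.median(U[m]).round(1),'(17 if centred)',m.sum(), 'W',np.percentile(W[m],[2,98]).round(1))
```

```text
t 24.28 tcp [558.2 -15.6 319. ] yaw -88.24 F [-0.4  0.8 -4.7] w 29.9 grip 50.0 tilt [ 0.001 -0.    -1.   ]
units [-0.001  0.006  0.384] turn -0.0001 j [-0.07 -0.1   1.8   0.    1.44  1.47]
s9 px origin 269 165
gauge end face u 58.8 (57 if centred) 84
bar +x side u 18.0 (17 if centred) 95 W [-58.4  58.3]
```

View pics/s9.png

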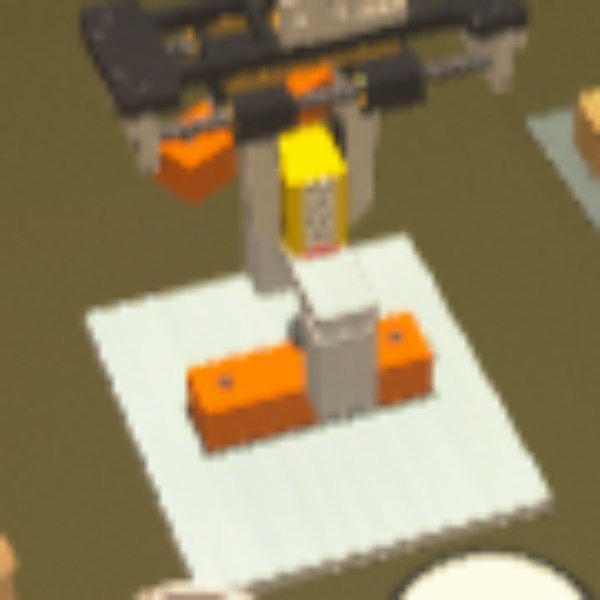

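Gauge and bar agree to about 1 mm, and the gauge is centred along the bar. Lowering gently.

Call:
{"api": "apply_moves", "payload": {"series": [0,0,0.05,0,-0.7,0,0,0.1,0,-0.7,0,0,0.15,0,-0.7,0,0,0.2,0,-0.7,0,0,0.25,0,-0.7,0,0,0.29,0,-0.7,0,0,0.32,0,-0.7,0,0,0.34,0,-0.7,0,0,0.35,0,-0.7,0,0,0.35,0,-0.7]}}

```text
time_s: 25.17
tool_pos: [558.0, -15.6, 276.1]
tool_rot: [-0.0, 1.0, 0.015, -0.0]
ft_force: [0.2, 0.9, -3.7]
width: 29.7
grip_force: 50.0
```

```bash
python3 -c "
from h import *
to(558.1,-16.3,273,-88.2)"
```

```text
t 25.17 tcp [558.  -15.6 276.1] yaw -88.25 F [ 0.2  0.9 -3.7] w 29.7 grip 50.0 tilt [-0.  0. -1.]
units [0.001 0.006 0.026] turn -0.0001 j [-0.07 -0.07  1.85 -0.    1.37  1.47]
```

Call:
{"api": "apply_moves", "payload": {"series": [0,0,0.004,0,-0.7,0,0,0.008,0,-0.7,0,0,0.011,0,-0.7,0,0,0.014,0,-0.7,0,0,0.017,0,-0.7,0,0,0.019,0,-0.7,0,0,0.021,0,-0.7,0,0,0.023,0,-0.7,0,0,0.024,0,-0.7,0,0,0.024,0,-0.7]}}

```text
time_s: 26.0
tool_pos: [558.0, -15.6, 273.5]
tool_rot: [-0.0, 1.0, 0.015, 0.0]
ft_force: [0.4, 0.9, -4.1]
width: 29.7
grip_force: 50.0
```

```bash
python3 -c "
from h import *
to(558.1,-16.3,273,-88.2)"
```

```text
t 26.0 tcp [558.  -15.6 273.5] yaw -88.25 F [ 0.4  0.9 -4.1] w 29.7 grip 50.0 tilt [ 0.  0. -1.]
units [0.    0.006 0.004] turn -0.0001 j [-0.07 -0.07  1.85  0.    1.36  1.47]
```

Call:
{"api": "apply_moves", "payload": {"series": [0,0,0.002,0,-0.7,0,0,0.004,0,-0.7,0,0,0.006,0,-0.7,0,0,0.008,0,-0.7,0,0,0.01,0,-0.7,0,0,0.01,0,-0.7,0,0,0.01,0,-0.7,0,0,0.01,0,-0.7,0,0,0.01,0,-0.7,0,0,0.01,0,-0.7], "squeeze": 20}}

```text
time_s: 26.83
tool_pos: [558.0, -15.6, 273.1]
tool_rot: [0.0, 1.0, 0.015, 0.0]
ft_force: [-4.1, 0.2, 6.5]
width: 29.8
grip_force: 20.0
```

The legs are on the plate (about 11 N carried). Easing the grip so the gauge settles flat, then opening.

Call:
{"api": "apply_moves", "payload": {"series": [0,0,0,0,-0.7,0,0,0,0,-0.7,0,0,0,0,-0.7,0,0,0,0,-0.7,0,0,0,0,-0.7,0,0,0,0,-0.7,0,0,0,0,-0.7,0,0,0,0,-0.7,0,0,0,0,-0.7,0,0,0,0,-0.7], "squeeze": 5}}

```text
time_s: 27.67
tool_pos: [558.0, -15.6, 273.1]
tool_rot: [0.0, 1.0, 0.015, 0.0]
ft_force: [-4.2, -0.2, 6.7]
width: 30.0
grip_force: 5.0
```

```bash
cat > fin.py <<'E'
from h import *
to(558.1,-16.3,273,-88.2); p,d=grab_frame('scene'); C=cloud('scene',d); g=np.array([558,-15.8,106]); a=np.radians(1.8); X=C-g
U=X[...,0]*np.cos(a)+X[...,1]*np.sin(a); W=-X[...,0]*np.sin(a)+X[...,1]*np.cos(a)
for z0,z1 in((12,30),(30,50),(50,70),(70,80)):
    m=(abs(W)<13)&(U>45)&(U<75)&(C[...,2]>z0)&(C[...,2]<z1); print('end face',z0,np.median(U[m]).round(1),m.sum())
m=(abs(W)<12)&(U>25)&(U<52)&(C[...,2]>70)&(C[...,2]<95); print('beam top z',np.median(C[m][:,2]).round(1),'slope',np.polyfit(U[m],C[m][:,2],1).round(3),m.sum())
h=cv2.cvtColor(p,cv2.COLOR_BGR2HSV).astype(int)
m=(h[...,0]<20)&(h[...,1]>150)&(h[...,2]>100)&(abs(U)<40)&(abs(W)<80)&(C[...,2]>17)&(C[...,2]<34); print('bar side u',np.median(U[m]).round(1),'W',np.percentile(W[m],[2,98]).round(1))
E
python3 fin.py
```

```text
t 27.67 tcp [558.  -15.6 273.1] yaw -88.24 F [-4.2 -0.2  6.7] w 30.0 grip 5.0 tilt [ 0.001 -0.    -1.   ]
units [0.    0.006 0.001] turn -0.0001 j [-0.07 -0.07  1.85  0.    1.36  1.47]
end face 12 58.2 36
end face 30 58.8 33
end face 50 58.3 35
end face 70 57.6 26
beam top z 80.4 slope [-0.    80.569] 46
bar side u 17.8 W [-58.   59.8]
```

The gauge stands flat: beam top 80.4 mm (81 expected), level. Letting go and backing straight up.

Call:
{"api": "apply_moves", "payload": {"series": [0,0,0,0,-0.3,0,0,0,0,-0.2,0,0,0,0,-0.1,0,0,0,0,0,0,0,0,0,0.1,0,0,0,0,0.1,0,0,0,0,0.1,0,0,0,0,0.1,0,0,-0.05,0,0.1,0,0,-0.1,0,0.1]}}

```text
time_s: 28.55
tool_pos: [558.0, -15.6, 284.5]
tool_rot: [-0.0, 1.0, 0.015, -0.0]
ft_force: [-0.8, -0.1, -0.7]
width: 51.1
grip_force: 0.0
```

Call:
{"api": "apply_moves", "payload": {"series": [0,0,-0.1,0,0.1,0,0,-0.25,0,0.1,0,0,-0.45,0,0.1,0,0,-0.65,0,0.1,0,0,-0.85,0,0.1,0,0,-1,0,0.1,0,0,-1,0,0.1,0,0,-1,0,0.1,0,0,-1,0,0.1,0,0,-1,0,0.1]}}

```text
time_s: 29.38
tool_pos: [557.9, -15.6, 403.3]
tool_rot: [-0.0, 1.0, 0.015, -0.001]
ft_force: [0.1, 0.3, 0.3]
width: 50.9
grip_force: 0.0
```

```bash
python3 fin.py; python3 -c "
from h import *
view('s10',(560,-16,60),60)"
```

```text
t 29.38 tcp [557.9 -15.6 403.3] yaw -88.25 F [0.1 0.3 0.3] w 50.9 grip 0.0 tilt [-0.001  0.    -1.   ]
units [0.003 0.006 1.086] turn -0.0001 j [-0.07 -0.14  1.7  -0.    1.59  1.47]
end face 12 58.9 28
end face 30 58.8 39
end face 50 58.4 36
end face 70 57.4 22
beam top z 80.7 slope [4.0000e-02 7.9126e+01] 42
bar side u 18.2 W [-57.8  58.7]
s10 px origin 254 154
```

View pics/s10.png

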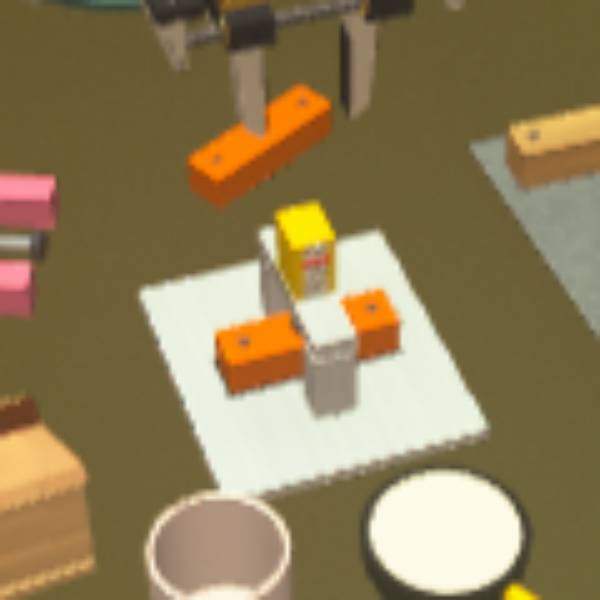

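The gauge stands astride the bar on both legs, with the red pointer moved up the grip and the gripper clear. Handing in.

```bash
python3 -c "
from cell import *
print(job_done())"
```

```text
the job is handed in; nothing more can be done
None
```

The orange bar lies on the black patch and the aluminium gauge stands level astride it on both legs, with its foot on the bar; the gripper has let go and is clear, and the job was handed in at about 29 s. The foot's 30 mm reading was not measured directly: the beam sits at the expected height and the pointer has moved up.

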